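# Shut the flip cap of the two-handled toddler cup

### The arm

A 7-joint arm with a two-finger parallel gripper is mounted at the origin on the work surface. World frame = base frame: x ahead of the robot, y to its left, z up, the work surface at z = 0. Lengths are in m, angles in rad, forces in N, time in s.
With the tool pointing down it reaches from about 0.4 to 0.85 m from the base axis. Payload 4.5 kg.
Tool frame: the origin (TCP) lies on the centre line of the jaws, within the pads' length; the fingertips stand 8 mm ahead of it and the grasp point (between the pads) lies 11 mm behind it (robot.tip_reach is the distance from the TCP to the fingertips, in m); z points along the fingers, y is the line along which they close (so a half turn about z gives the same grasp; the last joint's range is limited). The gripper opens to 88 mm and grips with 3 to 60 N. Pads are 18 mm wide; open, the fingers measure 123 mm over their backs; the gripper's body (75 mm by 187 mm) begins 45 mm behind the grasp point.
Start: joints at [-1.168, 0.689, -0.195, 1.565, 0.157, 0.902, -0.215], TCP at [0.225, 0.583, 0.218] pointing down, gripper open.
Joint ranges: [-3.01, 3.01], [-0.46, 2.08], [-1.47, 1.51], [0.13, 2.56], [-1, 4.14], [0.04, 2.09], [-2.66, 2.66]. Speed limits (rad/s): [2.57, 2.57, 3.14, 3.14, 3.14, 3.14, 3.14].

### API

Orientations are given as a rotation vector (axis times angle).
In Python, from station import robot gives the robot as it stands. The module is installed in compiled form; this text tells all that it offers.
- The arm moves only by the shell command python3 -m crank 'ROWS' [OPENING] [FORCE]. ROWS is text: rows parted by semicolons, each of 6 numbers parted by spaces: the shift along the tool's x, y, z in m, then the turn, a rotation vector about the tool's x, y, z in degrees. A call has 1 to 8 rows; each row shifts and turns the commanded pose from where the row before left it, along the tool's axes as they then stand; what a row does not reach is not made up. A row lasts 1/8 s, in which the tool goes at most 62.5 mm and 10.7 degrees, less where a joint would pass 70% of its speed; a pose out of reach is approached as far as the arm can. A call is refused whole if a number of a shift passes 0.0625 or a number of a turn 10.7, either way. A call with a gripper value outside its range is refused whole. OPENING is the finger opening in m, from 0 to 0.0881, set as the call begins (- or left out, the last holds). The fingers move at their own pace and stop on an object; FORCE is the grip in N (left out, the last holds). Time passes only in rows, so rows that do not move let the fingers close. It gives the time, the measured TCP pose, the force, the opening and the grip force at its end, in the units of the state.
- robot.get_state(): the state, without advancing time (a new reading comes with each control period).
- robot.get_image(name): name is "side" or "top"; returns a dict with "pixels" (384x512x3 uint8, red, green, blue), "K" (3x3 intrinsics, pixels), "view" (4x4, takes a point from world to camera coordinates). Camera axes: x right, y down, z forward; pixel columns grow to the right and rows downward; lengths in m; the calibration is good to about 2 mm. A picture is of the moment at which its call begins. There is no depth.
- robot.finish_job(): hands the job in; it is judged then, once.
Trained networks look in a picture, given as the dict that the camera call returned (one of the last four; its "shot" number tells which), for a name from the list of things; names that differ only in an ending like _2 or _b are one class to them, and where a whole thing is asked for, a point or a joint stands for the part that bears it (a point fixed in the world has none). Each returns a list of dicts, best first, with "confidence" (0 to 1); they miss things now and then, are a little off and sometimes report something else, mostly with a low value. They report only what shows in the picture. A call takes as long as a camera call. They do not tell look-alikes from the thing itself.
- robot.recognise(picture, label): "at" ([column, row] in pixels, amid what is visible of it).
- robot.landmark_of(picture, label): "at" ([column, row] in pixels: a listed point, or the origin of a listed thing).
The state is a dict: "time": time; "joints": joint angles; "qvel": joint speeds; "tau": joint torques, N m; "eef_pos": TCP position; "eef_rot": TCP orientation; "contact_force": force on the tool from outside, world axes, zero at the start; "ft_torque": the same for the moment, N m; "gripper_width": finger opening in m; "grip_force": force on a finger pad.
Only numpy, scipy, OpenCV 4.12 (cv2) and the standard library are available. Lean on these libraries where they do the work, as an engineer would, in place of code of your own. Each camera call takes 0.05 s, during which the arm holds its last target. There are 200 camera calls.

### The job

The sippy cup with two handles is dry now: press its flip cap fully shut with your fingertips, gently, without lifting, tipping or shifting the cup. The taller cup without handles is still airing, so leave its cap standing open, and leave everything else in the drawer where it lies. Then draw back.

Things in the scene. Friction and masses are not known exactly. Their poses are not given: they have to be found in the camera images.
- handled_cup: The cup to work on: squat clear cup, 78 mm diameter, white screw lid, white loop handles on its +y and -y sides reaching 70 mm from its axis. Loose, 100 to 200 g, upright on the drawer's liner. Origin: centre of its underside, z up its axis. Lid top 70 mm, top of the shut cap 82 mm above the origin. Pressing straight down over its axis folds the cap shut
- handled_cup_cap (a joint): Angle (rad) of its white flip cap: 0 fully shut, at its stop, growing as it opens; starts 0.4 to 0.8, moves with under 0.5 N at the fingertip, stays where left. Cap 56 mm long, 30 wide, hollow, round end with a small tab. Hinge line along the cup's y, 30 mm from its axis on the -x side, 70 mm up; shut, it lies flat across the lid, its end 26 mm past the axis to +x
- handled_cup_cap_tip (a point): Middle of that cap's far end, on its outer (top) face, 56 mm from the hinge line along the cap and 12 mm outside it; 82 mm above the cup's origin when shut. Cap and spout sit on the lid's soft grey silicone top, which gives under the shut cap, up to 4 mm at 10 N, and springs back
- tall_cup: Bystander: taller, slimmer clear cup without handles, 68 mm diameter, lid top 84 mm above its origin (centre of underside), with a like flip cap, also standing open. Leave it so
- tall_cup_cap_tip (a point): Middle of the far end of the tall cup's open flip cap, on its outer face
- bowl: Bystander: outer of two nested orange bowls, 120 mm across, 45 mm high; origin at the centre of its underside
- inner_bowl: Bystander: the orange bowl nested in it, 106 mm across, rim 46 mm above the outer bowl's underside; origin at the centre of its underside
- plate: Bystander: stainless plate with raised rim, 163 mm across, 20 mm high; origin at the centre of its underside
- spoon: Bystander: small wooden spoon, 130 mm long, lying along its x; origin near its middle, on its underside
- snack_pot: Bystander: round lidded snack pot, 66 mm diameter, 45 mm high; origin at the centre of its underside
- drawer: Fixed open drawer, white, ribbed grey silicone liner. Origin on the bench under the middle of the open part. Liner top 20 mm above the bench; inside from x -175 mm (front panel, 113 mm high, 18 mm thick, bar handle outside) to about +215 mm where the worktop above begins (top 140 mm above the bench), and y -375 to +375 mm (sides 90 mm high)
There are look-alikes about, which are no part of the job. Leave any blue or orange look-alike of the handled_cup alone.

How it is judged:
On the way:
1. the fingertips press the two-handled cup's cap shut (contact force between the fingers and handled_cup above 0.3 N and value of joint handled_cup_cap below 0.06 rad), for 0.1 s.
At the end, for the whole second after the job is handed in: The two-handled cup's cap is shut (joint under 0.06 rad), the cup upright (within 0.06 rad), at rest and within 15 mm of where it stood; the tall cup's cap end within 8 mm and every other thing within 10 mm of where it was (value of joint handled_cup_cap below 0.06 rad and angle between handled_cup's own z axis and vertical below 0.06 rad and distance of handled_cup from where it was at the start of the episode below 0.015 m and linear speed of handled_cup below 0.01 m/s and not (distance of tall_cup from where it was at the start of the episode above 0.01 m) and not (distance of bowl from where it was at the start of the episode above 0.01 m) and not (distance of inner_bowl from where it was at the start of the episode above 0.01 m) and not (distance of plate from where it was at the start of the episode above 0.01 m) and not (distance of spoon from where it was at the start of the episode above 0.01 m) and not (distance of snack_pot from where it was at the start of the episode above 0.01 m) and not (distance of tall_cup_cap_tip from where it was at the start of the episode above 0.008 m)); the robot touches nothing.
It fails at once if the two-handled cup is lifted, tipped or shoved about (height (world z) of handled_cup above 0.032 m or angle between handled_cup's own z axis and vertical above 0.25 rad or distance of handled_cup from where it was at the start of the episode above 0.025 m).
It fails at once if the cup is pressed hard (over 20 N) (contact force between the fingers and handled_cup above 20 N).
It fails at once if the tall cup's cap or any other thing is disturbed (distance of any of tall_cup, bowl, inner_bowl, plate, spoon, snack_pot from where it was at the start of the episode above 0.01 m or distance of tall_cup_cap_tip from where it was at the start of the episode above 0.008 m).
It also fails if it takes over 32 s, if anything falls off the work surface, if the arm or the gripper's body presses on something with over 40 N, if the wrist force passes 120 N, or if a joint passes its speed limit or range.

## Working session

There is one attempt and no reset: what is moved stays moved. The work goes in short steps, Python scripts to look and compute and a shell command to move; the robot and the scene stay as the last step left them, time stands still between calls to the robot, and variables do not carry over. Pictures are saved under pics/ and viewed, at most 10 in all, crops included, and the job is handed in when it is done.

```bash
mkdir -p pics; cat > h.py <<'E'
import numpy as np,cv2
from station import robot
def cam(p):
    return np.array(p["K"]),np.array(p["view"])
def proj(p,X):
    K,V=cam(p); c=V[:3,:3]@np.array(X)+V[:3,3]; u=K@c; return u[:2]/u[2]
def ray_z(p,uv,z):
    K,V=cam(p); R=V[:3,:3];o=-R.T@V[:3,3]; d=R.T@np.linalg.inv(K)@np.array([uv[0],uv[1],1]); return o+d*(z-o[2])/d[2]
def tri(ps,uvs):
    A=[];b=[]
    for p,uv in zip(ps,uvs):
        K,V=cam(p);P=K@V[:3]
        for i in (0,1):
            r=P[i]-uv[i]*P[2];n=np.linalg.norm(r[:3]);A.append(r[:3]/n);b.append(-r[3]/n)
    return np.linalg.lstsq(np.array(A),np.array(b),rcond=None)[0]
E
python3 - <<'E'
from h import *
s=robot.get_state();print(s["time"],s["eef_pos"],s["eef_rot"],s["contact_force"])
for n in("top","side"):
    p=robot.get_image(n);cv2.imwrite(f"pics/{n}0.png",p["pixels"][...,::-1])
    print(n,p["view"])
    for l in("handled_cup","handled_cup_cap_tip","tall_cup","tall_cup_cap_tip","drawer"):
        print(l,[(np.round(d["at"],1).tolist(),round(d["confidence"],2)) for d in robot.landmark_of(p,l)])
        if l!="drawer":print("  rec",[(np.round(d["at"],1).tolist(),round(d["confidence"],2)) for d in robot.recognise(p,l)])
E
```

```text
0.0 [0.2251219  0.58234194 0.21713858] [-5.75789366e-01 -3.08820468e+00  2.80102093e-03] [-1.01846517 -0.36626923 -0.38753803]
top [[-0.02482289 -0.99968814  0.00272789 -0.03149136]
 [-0.99637801  0.02451852 -0.08142305  0.49584577]
 [ 0.08133078 -0.00473917 -0.9966759   1.26082715]
 [ 0.          0.          0.          1.        ]]
handled_cup [([323.4, 258.1], 0.93), ([378.3, 269.8], 0.91), ([318.4, 174.4], 0.81), ([175.7, 260.2], 0.71)]
  rec [([382.5, 272.8], 0.72), ([329.3, 260.4], 0.66), ([175.9, 264.3], 0.63), ([325.3, 171.7], 0.56)]
handled_cup_cap_tip [([172.5, 272.6], 0.8), ([329.5, 268.2], 0.73), ([321.6, 167.4], 0.52), ([389.1, 281.4], 0.5)]
  rec [([171.9, 267.0], 0.56), ([385.1, 273.2], 0.49), ([323.2, 165.8], 0.43)]
tall_cup [([199.9, 162.5], 0.76)]
  rec [([196.1, 163.9], 0.69)]
tall_cup_cap_tip [([198.2, 156.9], 0.62)]
  rec [([198.6, 168.5], 0.72), ([196.9, 163.4], 0.71)]
drawer [([224.7, 158.3], 0.93), ([148.3, 180.2], 0.53)]
side [[ 0.94408495 -0.32928183  0.01664604 -0.48276723]
 [-0.19506764 -0.59855675 -0.77696746  0.12145217]
 [ 0.26580487  0.73027618 -0.62932065  1.03017864]
 [ 0.          0.          0.          1.        ]]
handled_cup [([206.0, 340.7], 0.94), ([208.9, 275.3], 0.78), ([301.2, 243.7], 0.76), ([178.2, 174.0], 0.72)]
  rec [([299.2, 232.6], 0.7), ([176.8, 165.3], 0.7), ([206.1, 266.6], 0.59), ([207.7, 333.4], 0.57)]
handled_cup_cap_tip [([187.9, 331.2], 0.79), ([302.5, 213.4], 0.62), ([196.9, 260.8], 0.54), ([168.0, 159.5], 0.43)]
  rec [([200.1, 325.2], 0.84), ([311.1, 222.9], 0.67), ([209.4, 259.6], 0.62)]
tall_cup [([267.1, 169.6], 0.75)]
  rec [([263.8, 157.7], 0.92), ([264.4, 142.1], 0.28)]
tall_cup_cap_tip [([268.7, 134.7], 0.52)]
  rec [([265.8, 158.7], 0.28)]
drawer [([279.6, 188.2], 0.84)]
```

View pics/top0.png

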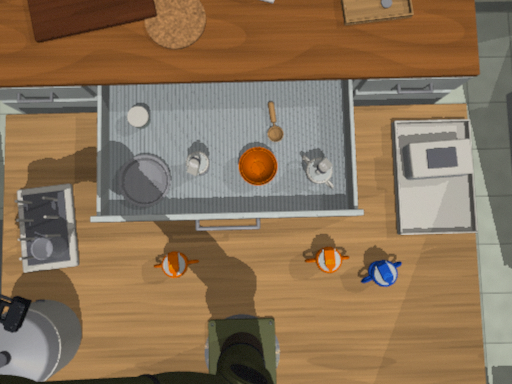

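View pics/side0.png

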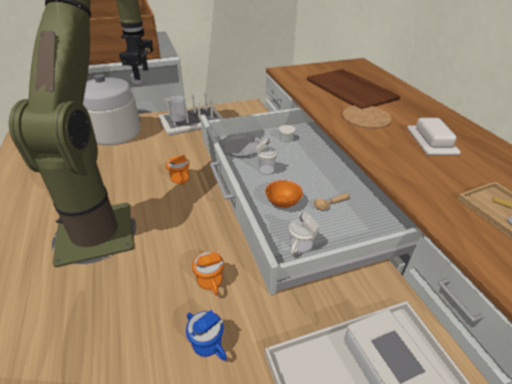

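In the top image the candidates are orange cups at (175,264) and (328,260), a blue cup at (383,272), and a white two-handled cup in the drawer at (319,170), which is (301,235) in the side image. The white one fits: white lid and handles, standing on the liner. The white cup at (197,162) has no handles, so it's the tall cup. I'll confirm the choice in an enlarged crop.

```bash
python3 - <<'E'
from h import *
t=robot.get_image("top");s=robot.get_image("side")
a=cv2.resize(t["pixels"][140:200,290:350],(400,400),interpolation=cv2.INTER_CUBIC)
b=cv2.resize(s["pixels"][200:260,272:332],(400,400),interpolation=cv2.INTER_CUBIC)
cv2.imwrite("pics/crop.png",np.hstack([a,b])[...,::-1])
near=lambda L,c,r=35:[d["at"] for d in L if np.hypot(*(np.array(d["at"])-c))<r]
for l,ct,cs in(("handled_cup",(320,172),(301,240)),("handled_cup_cap_tip",(320,168),(303,215)),("tall_cup",(198,162),(267,165)),("tall_cup_cap_tip",(198,160),(268,140)),("bowl",(258,165),(284,195)),("spoon",(274,120),(330,203))):
    u=near(robot.landmark_of(t,l),ct);v=near(robot.landmark_of(s,l),cs)
    print(l,u,v)
    if u and v: X=tri([t,s],[u[0],v[0]]);print("  ",X.round(4),"reproj",proj(t,X).round(1),proj(s,X).round(1))
    if l in("handled_cup","tall_cup"):
        if u:print("  top z=.02",ray_z(t,u[0],.02).round(4))
        if v:print("  side",ray_z(s,v[0],.02).round(4))
E
```

```text
handled_cup [[319.1, 174.4]] [[300.4, 241.4]]
   [ 0.5413 -0.2534  0.0405] reproj [319.2 174. ] [300.  241.4]
  top z=.02 [ 0.5427 -0.2566  0.02  ]
  side [ 0.5522 -0.2368  0.02  ]
handled_cup_cap_tip [[320.8, 168.5]] [[303.6, 211.9]]
   [ 0.5462 -0.242   0.1388] reproj [320.9 168.2] [303.3 211.9]
tall_cup [[198.8, 165.8]] [[263.2, 169.7]]
   [0.5746 0.1238 0.0207] reproj [198.4 167.3] [264.5 169.6]
  top z=.02 [0.5793 0.1226 0.02  ]
  side [0.5702 0.1254 0.02  ]
tall_cup_cap_tip [[197.3, 158.0]] [[267.3, 136.0]]
   [0.5775 0.1088 0.1664] reproj [197.1 158.8] [268.  135.9]
bowl [[256.8, 169.3]] [[285.6, 201.8]]
   [ 0.571  -0.0628  0.02  ] reproj [257.5 167. ] [283.2 202. ]
spoon [[274.8, 121.7]] [[331.1, 203.6]]
   [ 0.7133 -0.121   0.0231] reproj [274.7 122.1] [331.5 203.5]
```

View pics/crop.png

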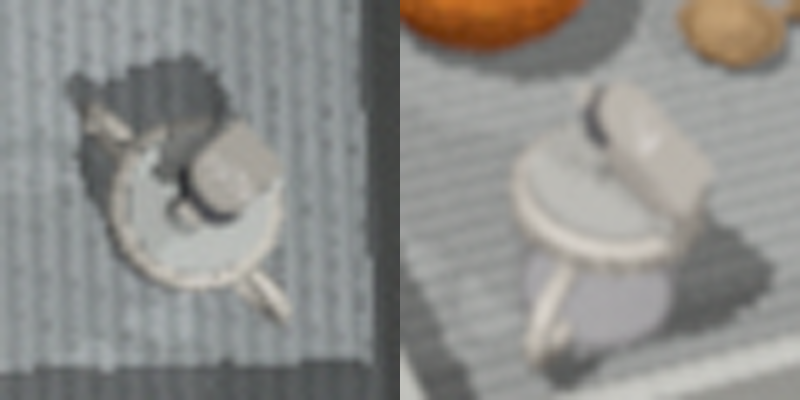

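Confirmed: in the crop it is the white cup with two handles. The lid centre is at about (319.7,171) top and (303,228) side. The hinge is upper right and the cap tip points lower left in the top view. Next I'll work out the move.

```bash
python3 - <<'E'
from h import *
from scipy.spatial.transform import Rotation as R
t=robot.get_image("top");s=robot.get_image("side")
print("lid c",tri([t,s],[(319.7,171.0),(303,228.3)]).round(4),"top z.09",ray_z(t,(319.7,171),.09).round(4),"side",ray_z(s,(303,228.3),.09).round(4))
for uv in((304.3,158),(331.3,185)):print("handle",ray_z(t,uv,.07).round(3))
print("cup base",ray_z(t,(319.1,174.4),.02).round(4))
print("front panel",ray_z(t,(250,213),.113).round(3))
st=robot.get_state();M=R.from_rotvec(st["eef_rot"]).as_matrix();print(M.round(3))
print("delta to above",(M.T@(np.array([.545,-.248,.27])-st["eef_pos"])).round(4))
E
```

```text
lid c [ 0.5466 -0.2482  0.0845] top z.09 [ 0.5445 -0.2467  0.09  ] side [ 0.5453 -0.2534  0.09  ]
handle [ 0.588 -0.205  0.07 ]
handle [ 0.504 -0.284  0.07 ]
cup base [ 0.5427 -0.2566  0.02  ]
front panel [ 0.424 -0.036  0.113]
[[-0.933  0.36   0.   ]
 [ 0.36   0.933  0.   ]
 [ 0.     0.    -1.   ]]
delta to above [-0.5977 -0.6599 -0.0521]
```

```bash
python3 -m crank '0 0 -0.03 0 0 0;0 0 -0.03 0 0 0;-0.025 -0.0275 0 0 0 0;-0.025 -0.0275 0 0 0 0;-0.025 -0.0275 0 0 0 0;-0.025 -0.0275 0 0 0 0;-0.025 -0.0275 0 0 0 0;-0.025 -0.0275 0 0 0 0' 0 10 && python3 -m crank '-0.025 -0.0275 0 0 0 0;-0.025 -0.0275 0 0 0 0;-0.025 -0.0275 0 0 0 0;-0.025 -0.0275 0 0 0 0;-0.025 -0.0275 0 0 0 0;-0.025 -0.0275 0 0 0 0;-0.025 -0.0275 0 0 0 0;-0.025 -0.0275 0 0 0 0'
```

```text
time: 2.8
eef_pos: [0.3062, 0.3739, 0.2781]
eef_rot: [0.576, 3.088, 0.001]
contact_force: [0.5, 0.5, -0.4]
gripper_width: 0.0102
grip_force: 0.0
time: 3.8
eef_pos: [0.4135, 0.0967, 0.2782]
eef_rot: [0.576, 3.088, 0.001]
contact_force: [0.7, -0.4, -0.2]
gripper_width: 0.0
grip_force: 0.0
```

```bash
python3 -m crank '-0.025 -0.0275 0 0 0 0;-0.025 -0.0275 0 0 0 0;-0.025 -0.0275 0 0 0 0;-0.025 -0.0275 0 0 0 0;-0.025 -0.0275 0 0 0 0;-0.025 -0.0275 0 0 0 0;-0.025 -0.0275 0 0 0 0;0 0 0 0 0 0'; python3 - <<'E'
from h import *
from scipy.spatial.transform import Rotation as R
st=robot.get_state();M=R.from_rotvec(st["eef_rot"]).as_matrix()
print((M.T@(np.array([.547,-.250,.19])-st["eef_pos"])).round(4))
E
```

```text
time: 4.8
eef_pos: [0.5072, -0.1483, 0.2777]
eef_rot: [0.584, 3.086, -0.002]
contact_force: [-0.2, 0.1, 0.4]
gripper_width: 0.0005
grip_force: 0.0
[-0.0741 -0.0801  0.0879]
```

```bash
python3 -m crank '-0.025 -0.027 0 0 0 0;-0.025 -0.027 0 0 0 0;-0.024 -0.026 0 0 0 0;0 0 0.03 0 0 0;0 0 0.03 0 0 0;0 0 0.025 0 0 0;0 0 0 0 0 0'; python3 - <<'E'
from h import *
t=robot.get_image("top");s=robot.get_image("side")
st=robot.get_state();p=st["eef_pos"]+np.array([0,0,-robot.tip_reach]);print(p,st["contact_force"])
for q in(t,s):print(proj(q,p),proj(q,[p[0],p[1],.102]))
a=cv2.resize(t["pixels"][130:210,280:360],(400,400),interpolation=cv2.INTER_CUBIC)
b=cv2.resize(s["pixels"][180:260,262:342],(400,400),interpolation=cv2.INTER_CUBIC)
cv2.imwrite("pics/c2.png",np.hstack([a,b])[...,::-1])
E
```

```text
time: 5.68
eef_pos: [0.5457, -0.2444, 0.1913]
eef_rot: [-0.573, -3.084, -0.003]
contact_force: [0.3, -0.1, -0.2]
gripper_width: 0.0002
grip_force: 0.0
[ 0.54752952 -0.24555373  0.1856508 ] [-0.01013269 -0.00667244  0.14536368]
[325.07139207 165.38269254] [319.9437832  169.46669567]
[306.1375791 198.9237081] [302.96129272 222.9333113 ]
```

View pics/c2.png

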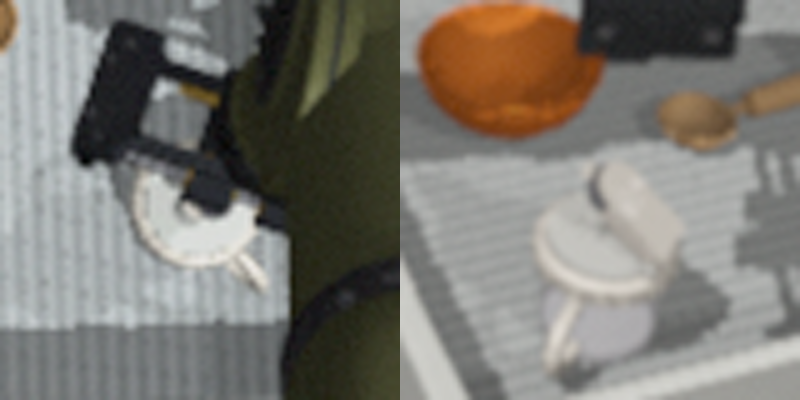

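In the crop the cup and cap haven't changed and the fingers hang above them. The black block's lower edge, at about row 191 in the side image, doesn't match the predicted fingertip at (306,199). I'll check a wider view.

```bash
python3 - <<'E'
from h import *
s=robot.get_image("side")
st=robot.get_state();p=st["eef_pos"]+np.array([0,0,-robot.tip_reach]);print(p,proj(s,p),proj(s,p+[0,0,.064]))
cv2.imwrite("pics/s3.png",cv2.resize(s["pixels"][100:260,200:400],(750,600),interpolation=cv2.INTER_CUBIC)[...,::-1])
E
```

```text
[ 0.5478887  -0.2458808   0.18611934] [306.3419714  198.83227358] [309.05237305 178.41409317]
```

View pics/s3.png

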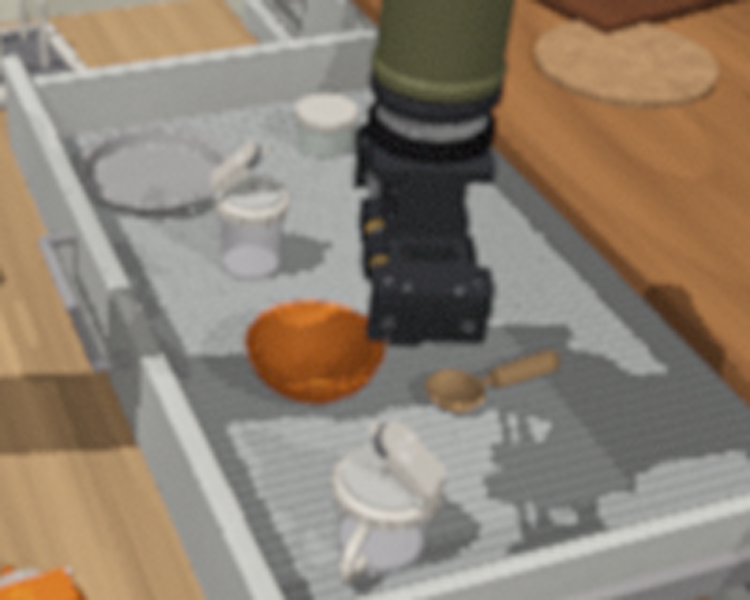

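The wider view shows the gripper block above and behind the cup, with the fingertips not plainly visible at the predicted (306,199). I'll project the gripper's geometry onto a contrast-stretched crop to check.

```bash
python3 - <<'E'
from h import *
from scipy.spatial.transform import Rotation as R
s=robot.get_image("side");t=robot.get_image("top")
st=robot.get_state();M=R.from_rotvec(st["eef_rot"]).as_matrix();o=np.array(st["eef_pos"]);print(o,st["gripper_width"])
def draw(p,x0,y0,n,k):
    im=cv2.resize(p["pixels"][y0:y0+n,x0:x0+n],(n*k,n*k),interpolation=cv2.INTER_CUBIC)
    im=np.clip(255*(im/255.)**.5,0,255).astype(np.uint8)
    f=lambda X:tuple(int(v) for v in (proj(p,o+M@np.array(X))-[x0,y0])*k)
    for hx,hy,z0,z1,c in((.009,.0175,.008,-.056,(255,0,0)),(.0375,.0935,-.056,-.057,(0,255,0))):
        for z in(z0,z1):
            q=[f((a*hx,b*hy,z)) for a,b in((1,1),(1,-1),(-1,-1),(-1,1))]
            cv2.polylines(im,[np.array(q)],True,c,1)
    return im
cv2.imwrite("pics/d.png",np.hstack([draw(t,270,120,100,4),draw(s,260,140,100,4)])[...,::-1])
E
```

```text
[ 0.54790804 -0.24621263  0.19426773] 0.0003274453245350075
```

View pics/d.png

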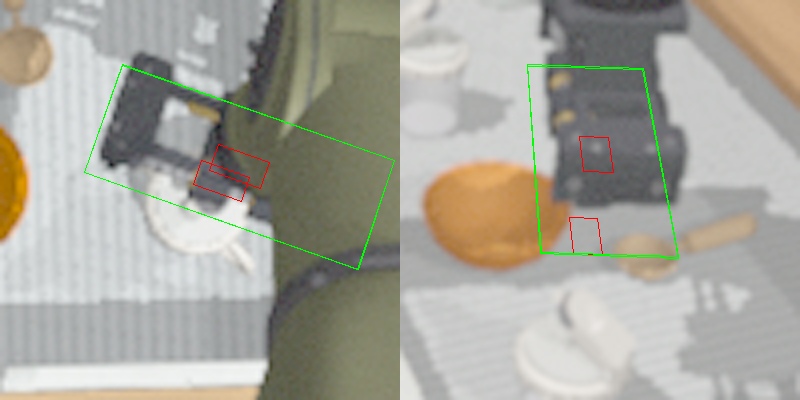

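The top view matches: the finger blob sits on the predicted tip. The side view is unclear because the gripper block is in the way. I'll descend part way with the force watched, staying clear of the cap, then look again.

```bash
python3 -m crank '0 0 0.012 0 0 0;0 0 0.012 0 0 0;0 0 0.01 0 0 0;0 0 0 0 0 0'; python3 - <<'E'
from h import *
s=robot.get_image("side")
st=robot.get_state();p=st["eef_pos"]+np.array([0,0,-robot.tip_reach]);print(p,proj(s,p),st["contact_force"])
g=cv2.imread("pics/side0.png")[20:120,90:190]
b=s["pixels"][150:250,260:360][...,::-1]
f=lambda i:np.clip(255*(cv2.resize(i,(400,400),interpolation=cv2.INTER_CUBIC)/255.)**.6,0,255).astype(np.uint8)
cv2.imwrite("pics/e.png",np.hstack([f(g),f(b)]))
E
```

```text
time: 6.42
eef_pos: [0.5462, -0.2459, 0.1576]
eef_rot: [-0.575, -3.086, -0.001]
contact_force: [0.5, 0.1, 0.2]
gripper_width: 0.0006
grip_force: 0.0
[ 0.54669204 -0.24607498  0.15026487] [304.53883604 209.61857183] [-0.36910572 -0.1980252  -0.12074782]
```

View pics/e.png

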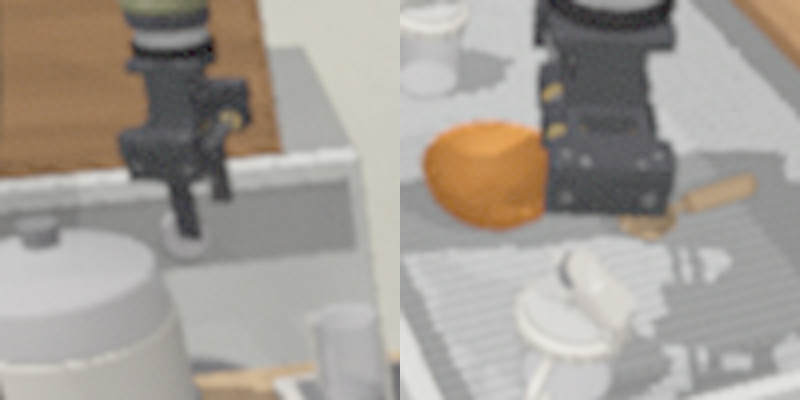

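```bash
python3 - <<'E'
from h import *
from scipy.spatial.transform import Rotation as R
s=robot.get_image("side");t=robot.get_image("top");print(s["K"])
M=R.from_rotvec([-.5758,-3.0882,.0028]).as_matrix();o=np.array([.225,.583,.217])
for n,y in(("c",0),("+",.052),("-",-.052)):
    X=o+M@[0,y,.008];print(n,X.round(3),proj(s,X),proj(t,X))
    X=o+M@[0,y,-.056];print("  root",proj(s,X))
st=robot.get_state();print(st["eef_pos"])
for q,n in((s,"side"),(t,"top")):
    for l in("handled_cup_cap_tip","handled_cup"):print(n,l,[(np.round(d["at"],1).tolist(),round(d["confidence"],2)) for d in robot.landmark_of(q,l)])
E
```

```text
[[349.96865578   0.         259.14906623]
 [  0.         349.96865578 192.00832371]
 [  0.           0.           1.        ]]
c [0.225 0.583 0.209] [143.13991241  82.33658795] [ 15.83650319 293.71062612]
  root [139.94682997  66.09029538]
+ [0.244 0.631 0.209] [146.85675045  77.43902546] [ -2.50827567 286.92014829]
  root [143.86487822  61.52537849]
- [0.206 0.534 0.209] [139.19923376  87.52909829] [ 34.22897814 300.51875906]
  root [135.78554911  70.93860252]
[ 0.54722383 -0.2462999   0.15902339]
side handled_cup_cap_tip [([187.1, 328.6], 0.71), ([196.7, 260.4], 0.62), ([171.3, 157.7], 0.45)]
side handled_cup [([177.7, 176.2], 0.95), ([300.3, 246.1], 0.88), ([207.7, 342.4], 0.88), ([208.2, 278.1], 0.68)]
top handled_cup_cap_tip [([172.0, 276.3], 0.71)]
top handled_cup [([319.0, 176.8], 0.79), ([176.6, 259.8], 0.58)]
```

At the start pose the fingertips also appear about 30 mm higher than reported, so I won't trust the absolute height. I'll shift slightly to the hinge side, so the tip can't slip off the cap end, and descend under force feedback.

```bash
python3 -m crank '-0.005 -0.003 0.006 0 0 0;0 0 0.006 0 0 0;0 0 0.006 0 0 0;0 0 0.006 0 0 0;0 0 0 0 0 0'; python3 - <<'E'
from h import *
s=robot.get_image("side");t=robot.get_image("top")
st=robot.get_state();print(st["eef_pos"],st["contact_force"])
f=lambda i:np.clip(255*(cv2.resize(i,(400,400),interpolation=cv2.INTER_CUBIC)/255.)**.6,0,255).astype(np.uint8)
cv2.imwrite("pics/f.png",np.hstack([f(t["pixels"][140:200,290:350]),f(s["pixels"][180:260,262:342])])[...,::-1])
E
```

```text
time: 7.4
eef_pos: [0.5501, -0.2505, 0.1342]
eef_rot: [-0.576, -3.087, -0.001]
contact_force: [0.2, -0.1, 1.0]
gripper_width: 0.0008
grip_force: 0.0
[ 0.55063912 -0.25075605  0.13486185] [0.12524592 0.42653136 0.57613778]
```

View pics/f.png

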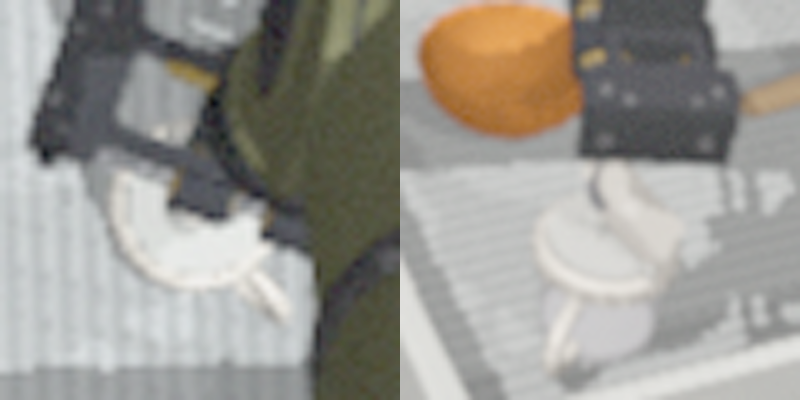

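The side view shows the cap still open, with its tip at about (302,214), just below the gripper block. The finger is over the cap's outer half in the top view. Descending further with checks.

```bash
for i in 1; do python3 -m crank '0 0 0.004 0 0 0;0 0 0.004 0 0 0;0 0 0.004 0 0 0;0 0 0 0 0 0' | grep -E 'pos|force'; done; python3 -m crank '0 0 0.003 0 0 0;0 0 0.003 0 0 0;0 0 0.002 0 0 0;0 0 0 0 0 0' | grep -E 'time|pos|force'; python3 - <<'E'
from h import *
s=robot.get_image("side")
print([(np.round(d["at"],1).tolist(),round(d["confidence"],2)) for d in robot.landmark_of(s,"handled_cup_cap_tip")])
f=lambda i:np.clip(255*(cv2.resize(i,(600,600),interpolation=cv2.INTER_CUBIC)/255.)**.6,0,255).astype(np.uint8)
cv2.imwrite("pics/g.png",f(s["pixels"][190:260,270:340])[...,::-1])
E
```

```text
eef_pos: [0.5503, -0.2507, 0.1224]
contact_force: [-0.7, 0.8, 0.1]
grip_force: 0.0
time: 8.5
eef_pos: [0.5505, -0.2507, 0.1147]
contact_force: [0.3, -0.6, -0.2]
grip_force: 0.0
[([190.0, 330.3], 0.88), ([194.7, 262.5], 0.62), ([169.1, 158.4], 0.57), ([302.8, 211.7], 0.42)]
```

View pics/g.png

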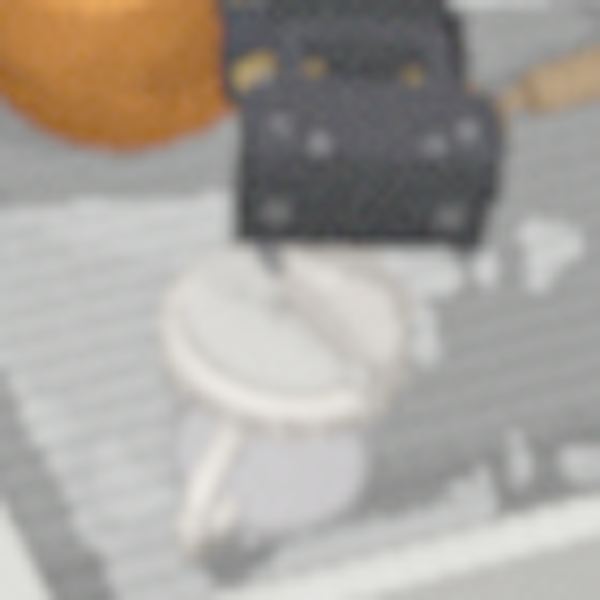

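At this height the lid's top edge is hidden by the block. The cap's hollow still shows at about (301,220), so it isn't shut, and there's no force yet. Continuing in small guarded steps.

```bash
python3 -m crank '0 0 0.002 0 0 0;0 0 0.002 0 0 0;0 0 0 0 0 0' | grep -E 'time|pos|contact'; python3 - <<'E'
from h import *
F=[]
for i in range(4):
    robot.get_image("side");F.append(robot.get_state()["contact_force"])
print(np.mean(F,0))
E
```

```text
time: 8.98
eef_pos: [0.5505, -0.2508, 0.1107]
contact_force: [-0.7, 0.3, 0.4]
[-0.28559646  0.15472151  0.49446315]
```

```bash
python3 -m crank '0 0 0.0015 0 0 0;0 0 0.0015 0 0 0;0 0 0 0 0 0' | grep -E 'time|pos|contact'; python3 - <<'E'
from h import *
F=[];T=[]
for i in range(4):
    s=robot.get_image("side");st=robot.get_state();F.append(st["contact_force"]);T.append(st["eef_pos"])
print(np.mean(F,0),np.mean(T,0))
d=s["pixels"].astype(int)
for u,v in((302,220),(304,222),(308,224),(312,226)):print((u,v),d[v,u])
E
```

```text
time: 9.55
eef_pos: [0.5505, -0.2508, 0.1077]
contact_force: [-0.4, -0.4, -0.1]
[ 0.19959791 -0.29426733  0.3307691 ] [ 0.55058432 -0.25078659  0.10784492]
(302, 220) [79 75 73]
(304, 222) [201 194 188]
(308, 224) [202 196 188]
(312, 226) [204 198 190]
```

```bash
python3 -m crank '0 0 0.0015 0 0 0;0 0 0.0015 0 0 0;0 0 0 0 0 0' | grep -E 'pos|contact'; cat > f.py <<'E'
from h import *
F=[];T=[]
for i in range(3):
    s=robot.get_image("side");st=robot.get_state();F.append(st["contact_force"]);T.append(st["eef_pos"])
print(st["time"],np.mean(F,0).round(2),np.mean(T,0).round(4))
g=s["pixels"].mean(2).astype(int);print(g[214:232:1,298:320:2])
E
python3 f.py
```

```text
eef_pos: [0.5505, -0.2507, 0.1047]
contact_force: [0.7, -0.2, 0.2]
10.275 [0.19 0.3  0.05] [ 0.5506 -0.2508  0.1048]
[[ 39  36  37  35  36  37  37  35  35  38  35]
 [ 34  37  39  32  32  36  39  38  39  38  32]
 [ 36  41  50  37  34  37  36  37  35  38  37]
 [ 33  49  61  39  31  34  35  36  33  36  34]
 [ 33  49  54  33  36  35  32  36  35  34  35]
 [ 34  40  39  33  28  32  34  35  33  29  33]
 [ 44  35  39  34  33  32  32  30  31  31  31]
 [ 93  65  85  99  86  63  64  62  55  56  61]
 [145 110 142 167 159 130 122 122 105 115 129]
 [168 145 167 189 191 179 160 153 142 148 166]
 [175 161 168 177 192 197 183 173 151 155 163]
 [183 172 160 166 182 197 196 190 154 152 148]
 [186 180 151 161 173 189 197 196 161 152 147]
 [190 186 163 153 167 178 194 197 172 150 151]
 [195 193 184 158 160 170 187 197 181 145 141]
 [196 196 194 178 163 165 176 192 184 143 143]
 [196 195 196 193 176 163 167 183 181 144 155]
 [195 195 195 196 189 172 168 174 170 144 153]]
```

```bash
python3 -m crank '0 0 0.0015 0 0 0;0 0 0.0015 0 0 0;0 0 0 0 0 0' | grep -E 'pos|contact';python3 f.py|head -1;  python3 -m crank '0 0 0.0015 0 0 0;0 0 0.0015 0 0 0;0 0 0 0 0 0' | grep -E 'pos|contact'; python3 f.py
```

```text
eef_pos: [0.5505, -0.2507, 0.1017]
contact_force: [-0.2, 0.2, 0.5]
10.8 [ 0.06  0.43 -0.  ] [ 0.5506 -0.2508  0.1018]
eef_pos: [0.5505, -0.2507, 0.0987]
contact_force: [1.3, -0.0, -0.4]
11.325 [ 0.24 -0.42 -0.02] [ 0.5506 -0.2508  0.0988]
[[ 40  42  42  41  41  40  45  41  40  43  46]
 [ 33  38  38  41  38  40  43  40  39  41  43]
 [ 35  37  37  36  35  38  39  39  39  37  38]
 [ 33  37  40  34  35  40  35  36  37  34  36]
 [ 34  46  48  33  35  33  32  35  36  35  37]
 [ 34  53  58  35  29  32  36  37  37  37  37]
 [ 37  45  54  33  32  37  35  35  35  34  35]
 [ 28  38  38  32  28  33  32  33  34  33  31]
 [ 40  51  49  35  36  37  36  27  28  31  29]
 [ 87  94  93  90  96  97  84  63  61  65  50]
 [143 137 145 150 169 172 156 128 120 120  97]
 [177 155 165 175 195 201 195 171 148 149 123]
 [187 163 161 171 186 199 203 184 149 153 128]
 [191 176 150 160 171 186 200 188 150 149 127]
 [195 189 168 154 164 173 193 194 153 145 124]
 [197 196 191 172 160 165 181 196 158 145 127]
 [196 196 197 190 163 161 170 186 155 145 133]
 [196 197 197 196 183 166 167 175 150 146 136]]
```

```bash
python3 -m crank '0 0 0.0015 0 0 0;0 0 0.0015 0 0 0;0 0 0 0 0 0' | grep -E 'pos|contact';python3 f.py|head -1;  python3 -m crank '0 0 0.0015 0 0 0;0 0 0.0015 0 0 0;0 0 0 0 0 0' | grep -E 'pos|contact'; python3 f.py
```

```text
eef_pos: [0.5505, -0.2508, 0.0957]
contact_force: [0.6, -0.2, -0.2]
11.85 [-0.14 -0.05 -0.24] [ 0.5506 -0.2508  0.0958]
eef_pos: [0.5505, -0.2508, 0.0927]
contact_force: [1.1, 0.6, -1.1]
12.375 [-0.2  -0.06  0.18] [ 0.5506 -0.2508  0.0928]
[[ 43  50  50  55  76  57  49  53  50  52  71]
 [ 37  44  47  49  53  45  48  45  51  49  60]
 [ 31  45  43  42  40  43  43  41  41  45  47]
 [ 35  39  41  37  40  40  36  40  37  40  41]
 [ 37  36  36  40  35  37  39  37  37  38  35]
 [ 34  40  39  35  38  39  35  34  34  40  34]
 [ 35  49  45  37  36  38  38  34  37  37  37]
 [ 38  59  55  35  36  36  31  34  32  35  35]
 [ 33  52  50  36  31  36  33  32  31  37  36]
 [ 32  39  30  34  32  28  33  35  33  29  35]
 [ 51  63  50  51  49  37  36  37  32  34  33]
 [102 113 105 107 109 100  98  77  70  62  52]
 [149 140 149 150 160 172 172 131 123 121 100]
 [178 147 160 167 177 196 203 156 147 148 125]
 [193 173 166 165 170 187 199 157 149 147 126]
 [196 195 183 171 163 171 185 154 148 145 128]
 [196 197 195 185 159 167 172 156 147 146 134]
 [196 197 197 195 175 170 168 160 145 146 140]]
```

The cap's right edge is moving, so it is folding with no measurable force. Continuing down.

```bash
python3 -m crank '0 0 0.0015 0 0 0;0 0 0.0015 0 0 0;0 0 0 0 0 0' | grep -E 'pos|contact';python3 f.py|head -1;  python3 -m crank '0 0 0.0015 0 0 0;0 0 0.0015 0 0 0;0 0 0 0 0 0' | grep -E 'pos|contact'; python3 f.py|head -1
```

```text
eef_pos: [0.5505, -0.2508, 0.0897]
contact_force: [-0.8, 0.2, 0.2]
12.9 [-0.45 -0.02 -0.15] [ 0.5506 -0.2508  0.0898]
eef_pos: [0.5505, -0.2507, 0.0867]
contact_force: [0.1, -0.3, -0.6]
13.425 [ 0.24 -0.05  0.01] [ 0.5506 -0.2508  0.0868]
```

```bash
python3 -m crank '0 0 0.001 0 0 0;0 0 0.001 0 0 0;0 0 0 0 0 0' | grep -E 'pos|contact';python3 f.py
```

```text
eef_pos: [0.5505, -0.2508, 0.0848]
contact_force: [0.2, -0.3, -0.0]
13.95 [ 0.33  0.12 -0.16] [ 0.5506 -0.2508  0.0849]
[[ 49  64  62  50  53  53  51  53  52  50  53]
 [ 47  62  58  55  61  52  53  51  53  52  60]
 [ 46  55  55  59  72  52  52  54  53  56  77]
 [ 40  50  50  53  70  50  48  49  47  53  76]
 [ 36  46  44  43  49  42  45  46  47  46  56]
 [ 38  41  41  43  39  40  40  39  45  40  42]
 [ 38  41  36  37  35  38  36  35  41  37  38]
 [ 37  41  39  36  35  38  38  37  38  40  33]
 [ 34  48  40  34  39  36  37  37  40  35  37]
 [ 35  63  49  33  34  36  36  37  39  39  37]
 [ 38  58  49  33  36  34  35  38  34  29  41]
 [ 34  50  40  35  31  32  33  31  31  33  38]
 [ 40  52  31  30  30  31  31  29  32  32  39]
 [ 95  86  71  69  69  73  64  51  51  43  41]
 [164 141 139 137 138 142 127  99  99  84  72]
 [195 180 178 169 167 173 162 129 135 130 114]
 [199 197 192 183 171 175 164 139 145 151 135]
 [198 198 197 192 182 172 164 145 144 159 132]]
```

```bash
python3 -m crank '0 0 0.001 0 0 0;0 0 0.001 0 0 0;0 0 0 0 0 0' | grep -E 'pos|contact';python3 f.py|head -1;python3 -m crank '0 0 0.001 0 0 0;0 0 0.001 0 0 0;0 0 0 0 0 0' | grep -E 'pos|contact';python3 f.py|head -1
```

```text
eef_pos: [0.5505, -0.2508, 0.0828]
contact_force: [0.6, -0.2, 0.3]
14.475 [ 0.13 -0.36 -0.4 ] [ 0.5506 -0.2508  0.0829]
eef_pos: [0.5506, -0.2508, 0.081]
contact_force: [0.1, -0.9, 0.9]
15.0 [0.   0.34 1.26] [ 0.5506 -0.2508  0.081 ]
```

```bash
python3 -m crank '0 0 0.001 0 0 0;0 0 0.001 0 0 0;0 0 0 0 0 0' | grep -E 'pos|contact';python3 f.py|head -1
```

```text
eef_pos: [0.5507, -0.2508, 0.0792]
contact_force: [-2.1, 0.5, 6.2]
15.525 [-1.04  0.5   5.59] [ 0.5507 -0.2508  0.0793]
```

Firm contact of about 5.6 N, matching the silicone giving under the shut cap, and it has been held. Now I'll lift straight off and look.

```bash
python3 -m crank '0 0 0 0 0 0;0 0 -0.002 0 0 0;0 0 -0.004 0 0 0;0 0 -0.02 0 0 0;0 0 -0.04 0 0 0;0 0 -0.05 0 0 0;0 0 -0.05 0 0 0' | grep -E 'pos|contact'; python3 -m crank '0.03 0.03 0 0 0 0;0.03 0.03 0 0 0 0;0.03 0.03 0 0 0 0;0.03 0.03 0 0 0 0;0.03 0.03 0 0 0 0;0 0 0 0 0 0;0 0 0 0 0 0'; python3 - <<'E'
from h import *
s=robot.get_image("side");t=robot.get_image("top")
for q in(t,s):print([(np.round(d["at"],1).tolist(),round(d["confidence"],2)) for d in robot.landmark_of(q,"handled_cup_cap_tip")],proj(q,[.527,-.229,.102]),[np.round(d["at"],1).tolist() for d in robot.landmark_of(q,"handled_cup")])
f=lambda i:cv2.resize(i,(400,400),interpolation=cv2.INTER_CUBIC)
cv2.imwrite("pics/h.png",np.hstack([f(t["pixels"][140:200,290:350]),f(s["pixels"][200:260,272:332])])[...,::-1])
E
```

```text
eef_pos: [0.5503, -0.2507, 0.2462]
contact_force: [0.4, -1.6, 0.1]
time: 17.27
eef_pos: [0.4652, -0.0576, 0.245]
eef_rot: [0.577, 3.088, -0.001]
contact_force: [0.5, 0.0, 0.4]
gripper_width: 0.0009
grip_force: 0.0
[([317.4, 175.0], 0.57), ([174.3, 275.2], 0.57), ([389.7, 280.4], 0.53), ([328.6, 272.0], 0.52)] [314.61081366 176.4997892 ] [[377.5, 270.6], [318.6, 174.2], [179.7, 261.1], [324.0, 256.1], [142.9, 119.5]]
[([196.7, 261.8], 0.66), ([187.1, 332.4], 0.61), ([168.6, 158.2], 0.56), ([328.1, 203.8], 0.52)] [293.39501947 220.51413493] [[204.5, 338.3], [300.9, 241.9], [208.0, 277.5], [176.2, 176.5], [280.2, 183.9]]
```

View pics/h.png

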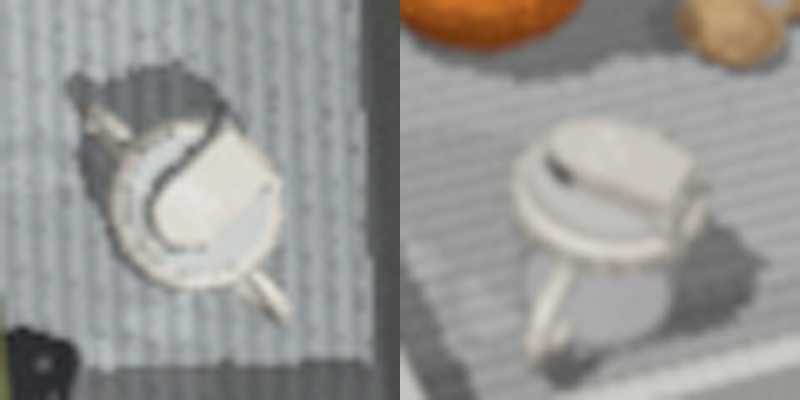

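The cap now lies across the lid: its end is at about (314.7,175) top and (295,221) side, close to the computed shut positions of (314.6,176.5) and (293.4,220.5). A dark wedge near its end at (296,225) leaves some doubt. I'll press once more, 12 mm nearer the cap's end, with a bit more force to be sure.

```bash
python3 -m crank '-0.0277 -0.0289 0 0 0 0;-0.0277 -0.0289 0 0 0 0;-0.0277 -0.0289 0 0 0 0;-0.0277 -0.0289 0 0 0 0;-0.0277 -0.0289 0 0 0 0;0 0 0.05 0 0 0;0 0 0.05 0 0 0;0 0 0.04 0 0 0' | grep -E 'pos|contact'; python3 -m crank '0 0 0.006 0 0 0;0 0 0.004 0 0 0;0 0 0.003 0 0 0;0 0 0 0 0 0'
```

```text
eef_pos: [0.5412, -0.2419, 0.1028]
contact_force: [0.7, -0.3, 1.2]
time: 19.08
eef_pos: [0.5425, -0.2418, 0.093]
eef_rot: [0.576, 3.086, -0.0]
contact_force: [-0.0, -0.3, 0.1]
gripper_width: 0.001
grip_force: 0.0
```

```bash
python3 f.py | head -1
```

```text
19.225 [0.62 0.39 0.04] [ 0.5424 -0.2417  0.0928]
```

```bash
python3 -m crank '0 0 0.004 0 0 0;0 0 0.004 0 0 0;0 0 0.002 0 0 0;0 0 0 0 0 0' | grep -E 'time|pos|contact';python3 f.py|head -1
```

```text
time: 19.73
eef_pos: [0.5417, -0.2414, 0.0816]
contact_force: [0.0, -0.1, -0.7]
19.875 [ 0.1  -0.05 -0.1 ] [ 0.5419 -0.2415  0.0818]
```

```bash
python3 -m crank '0 0 0.001 0 0 0;0 0 0.001 0 0 0;0 0 0 0 0 0' | grep -E 'time|pos|contact';python3 f.py|head -1
```

```text
time: 20.25
eef_pos: [0.542, -0.2416, 0.0802]
contact_force: [-0.4, 0.4, 4.1]
20.4 [-0.23 -0.1   3.12] [ 0.542  -0.2416  0.0801]
```

Contact comes at the same height here as at the first point, so the cap is flat. One last small press, then I draw back.

```bash
python3 -m crank '0 0 0.001 0 0 0;0 0 0.0007 0 0 0;0 0 0 0 0 0;0 0 0 0 0 0' | grep -E 'time|pos|contact'; python3 -m crank '0 0 -0.002 0 0 0;0 0 -0.004 0 0 0;0 0 -0.02 0 0 0;0 0 -0.04 0 0 0;0 0 -0.05 0 0 0;0 0 -0.05 0 0 0;0.03 0.03 0 0 0 0;0.03 0.03 0 0 0 0' | grep -E 'pos|contact'; python3 -m crank '0.03 0.03 0 0 0 0;0.03 0.03 0 0 0 0;0.03 0.03 0 0 0 0;0 0 0 0 0 0;0 0 0 0 0 0;0 0 0 0 0 0'; python3 - <<'E'
from h import *
a=cv2.imread("pics/h.png")
s=robot.get_image("side");t=robot.get_image("top")
f=lambda i:cv2.resize(i,(400,400),interpolation=cv2.INTER_CUBIC)
b=np.hstack([f(t["pixels"][140:200,290:350]),f(s["pixels"][200:260,272:332])])[...,::-1]
d=np.abs(a.astype(int)-b).max(2);print("changed px: top",(d[:,100:400]>40).sum(),"side",(d[:,400:]>40).sum())
E
```

```text
time: 20.9
eef_pos: [0.542, -0.2416, 0.0786]
contact_force: [-2.0, 0.8, 7.4]
eef_pos: [0.5072, -0.1633, 0.2446]
contact_force: [0.3, 0.4, -1.2]
time: 22.65
eef_pos: [0.4565, -0.0489, 0.2441]
eef_rot: [0.58, 3.087, -0.001]
contact_force: [0.3, -0.7, -0.5]
gripper_width: 0.0001
grip_force: 0.0
changed px: top 0 side 244
```

```bash
python3 -c "
from station import robot
print(robot.finish_job())"
```

```text
the job is handed in; nothing more can be done
None
```

I pressed the two-handled cup's cap shut (about 7 N at most) and drew back without contact. The cup looks unmoved and the arm went near nothing else, though I didn't re-measure the other things; I handed the job in at about 23 s and got no verdict back.

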